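Spin the wing screw down onto the bracket

TASK

Tighten the loose winged thumbscrew on the clamp with the bracket in it: push its wings round clockwise (seen from above) with a fingertip, stroke after stroke as often as it takes, until its foot bears on the bracket and it will turn no further, then take the hand away. Never pinch a wing, do not lift or shift the bracket, and leave the knurled screw of the other clamp and everything lying about as they are.

Things in the scene. Friction and masses are not known exactly. Their poses are not given: they have to be found in the camera images.
- wing_clamp: Fixed dark steel C-frame clamp with a winged screw. Origin: on the vertical screw axis, table level. Base 150 (x) by 120 (y) by 12; rest block 80 by 60, top z 37; upright 40 by 20 on the +y side, inner face 46 from the axis, top z 150; arm 32 wide at z 75-95 with round boss (radius 14, top z 100) around the screw. -y and both x sides of the screw head are open.
- knurled_clamp: Fixed clamp with the same frame, sizes and axes as wing_clamp, but its screw has a plain round knurled head (radius 18, z 119 to 137) and its rest block is empty. To be left alone.
- wing_screw (a joint): Turn of the winged screw, rad: 0 fully raised, grows clockwise from above, 11.0 = hard stop, foot on the bracket. Starts at 0 to 3.5. The wing line points along the yaw of wing_clamp minus this value (other wing opposite). Each turn lowers the screw 6 mm. Light friction (0.03 Nm, about 1 N at the wings); it stays where left and hardly coasts.
- wing_hub (a point): Centre of the winged steel head, on the screw axis at mid-height of the wings; z 125 when fully down, up to 10.5 higher when raised. Hub radius 12, from 17 below to 8 above. Two upright flat wings, opposite, each 7 thick, reaching 39 from the axis, 12 below to 14 above this point. Below the arm the screw ends in a foot, radius 11.
- wing_tip (a point): Outer end of one of the two wings, at mid-height and mid-thickness, 39 mm from the screw axis.
- knurled_screw (a joint): Turn of the knurled screw in rad, clockwise from above, 0 at the start; it turns as easily as the other.
- bracket: Loose flat steel bracket 120 (x) by 50 (y) by 8, 0.36 kg, lying on the rest block of the winged clamp, under the foot. Origin at the centre of its underside.
- wrench: Loose steel wrench lying on the table between the clamps, about 180 long. Bystander.
- spray_can: Loose spray can, radius 26, 150 high, standing beyond the clamps. Bystander.
- bolt: Loose dark bolt standing on its head, head radius 14, 50 high. Bystander.
- hammer: Loose hammer lying on the right. Bystander.
- gauge_block: Loose dark steel block 75 by 50 by 25 on the left. Bystander.
- flange: Loose steel flange ring, outer radius 40, 12 high, on the left. Bystander.
Not all that is in view belongs to the job. What is shaped like the bracket but blue or orange is not meant.

How it is judged:
By the outcome, as a careful person would: the job done as asked, in the order asked, and still so for the second after the job is handed in, with the robot touching nothing.
It also fails if it takes over 64 s, if anything falls off the work surface, if the arm or the gripper's body presses on something with over 40 N, if the wrist force passes 120 N, or if a joint passes its speed limit or range.

ROBOT

A 7-joint arm with a two-finger parallel gripper is mounted at the origin on the work surface. World frame = base frame: x ahead of the robot, y to its left, z up, the work surface at z = 0. Lengths are in m, angles in rad, forces in N, time in s.
With the tool pointing down it reaches from about 0.4 to 0.875 m from the base axis. Payload 6.5 kg.
Tool frame: the origin (TCP) lies on the centre line of the jaws, within the pads' length; the fingertips stand finger_overhang ahead of it and the grasp point (between the pads) lies 8 mm behind it (finger_overhang is the distance from the TCP to the fingertips, in m); z points along the fingers, y is the line along which they close (so a half turn about z gives the same grasp; the last joint's range is limited). The gripper opens to 85 mm and grips with 20 to 120 N. Pads are 22 mm wide; open, the fingers measure 114 mm over their backs; the gripper's body (76 mm by 85 mm) begins 54 mm behind the grasp point. The pads swing forward as they close: fully open they stand 13 mm farther back than shut.
Start: joints at [1.284, 0.536, -0.004, 1.538, 0.003, 1.067, -0.071], TCP at [0.142, -0.634, 0.219] pointing down, gripper open.
Joint ranges: [-2.7, 2.7], [-0.37, 2.16], [-1.27, 1.26], [0.24, 2.4], [-1.31, 4.45], [0.19, 1.91], [-2.76, 2.76]. Speed limits (rad/s): [2.39, 2.39, 3.14, 3.14, 3.14, 3.14, 3.14].

INTERFACE

Orientations are given as a 3x3 rotation matrix whose columns are the frame's x, y, z axes.
In Python, from bench import state, grab_frame, get_calibration, job_done, finger_overhang gives the robot as it stands. The module is installed in compiled form; this text tells all that it offers.
- The arm moves only by the shell command python3 -m inch 'ROWS' [FORCE]. ROWS is JSON, a list that holds one entry, the list of rows, each a list of 7 numbers: the shift along the world's x, y, z in cm, then the turn, a rotation vector about the world's x, y, z in rad, then the closure, from 0 (fully open) to 1 (shut). In form: [[[dx, dy, dz, wx, wy, wz, gripper], ...]]. A call has 1 to 8 rows; each row shifts and turns the commanded pose from where the row before left it; what a row does not reach is not made up. A row lasts 1/12 s, in which the tool goes at most 41.7 mm and 7.16 degrees, less where a joint would pass 70% of its speed; a pose out of reach is approached as far as the arm can. A call with a gripper value outside its range is refused whole. The fingers move at their own pace and stop on an object; FORCE is the grip in N (left out, the last holds). Time passes only in rows, so rows that do not move let the fingers close. It gives the time, the measured TCP pose, the force, the opening and the grip force at its end, in the units of the state.
- state(): the state, without advancing time (a new reading comes with each control period).
- grab_frame(name): name is "side" or "top"; returns the picture (400x640x3 uint8, red, green, blue); there is no depth.
- get_calibration(name): a dict with "vfov" (degrees; the focal length in pixels is half the picture's height over the tangent of half this angle, whatever the lens; pixels are square), "cx", "cy" (the principal point, pixels), "R" (3x3) and "t" (3): a world point X has camera coordinates R X + t. Camera axes: x right, y down, z forward; pixel columns grow to the right and rows downward; lengths in m; the calibration is good to about 2 mm. A picture is of the moment at which its call begins. get_calibration takes no time and is no camera call.
- job_done(): hands the job in; it is judged then, once.
The state is a dict: "time_s": time; "joints": joint angles; "joint_vel": joint speeds; "joint_efforts": joint torques, N m; "tool_pos": TCP position; "tool_rot": TCP orientation; "ft_force": force on the tool from outside, world axes, zero at the start; "wrist_torque": the same for the moment, N m; "gripper_width": finger opening in m; "gripper_force": force on a finger pad.
Only numpy, scipy, OpenCV 4.12 (cv2) and the standard library are available. Lean on these libraries where they do the work, as an engineer would, in place of code of your own. Each camera call takes 0.05 s, during which the arm holds its last target. There are 200 camera calls.

## Working session

There is one attempt and no reset: what is moved stays moved. The work goes in short steps, Python scripts to look and compute and a shell command to move; the robot and the scene stay as the last step left them, time stands still between calls to the robot, and variables do not carry over. Pictures are saved under pics/ and viewed, at most 10 in all, crops included, and the job is handed in when it is done.

```bash
mkdir -p pics; python3 - <<'E'
from bench import *
import cv2
for n in("side","top"):
    f=grab_frame(n); cv2.imwrite(f"pics/{n}0.png",f[:,:,::-1]); c=get_calibration(n); print(n,c)
s=state();print(s["time_s"],s["tool_pos"],s["tool_rot"],s["gripper_width"],finger_overhang)
E
```

```text
side {'vfov': 47.83919896224475, 'cx': 319.07818657395535, 'cy': 195.907154968623, 'R': array([[-0.71096542, -0.70309769,  0.01348355],
       [-0.41426594,  0.40325391, -0.81594731],
       [ 0.56825338, -0.5856961 , -0.57796901]]), 't': array([0.35048698, 0.29170593, 1.29475763])}
top {'vfov': 47.437500281371754, 'cx': 321.6692431552821, 'cy': 212.0726049325905, 'R': array([[ 0.00324597, -0.99996497,  0.00771531],
       [-0.99313479, -0.00412578, -0.11690277],
       [ 0.11693051, -0.00728288, -0.9931134 ]]), 't': array([-0.01007387,  0.49384205,  1.30348406])}
0.1 [ 0.14222139 -0.63364794  0.21779667] [[ 9.75708835e-01  2.19070937e-01 -4.40071851e-04]
 [ 2.19071359e-01 -9.75707646e-01  1.52653306e-03]
 [-9.49624420e-05 -1.58585893e-03 -9.99998738e-01]] 0.08558102316584665 0.011
```

View pics/side0.png

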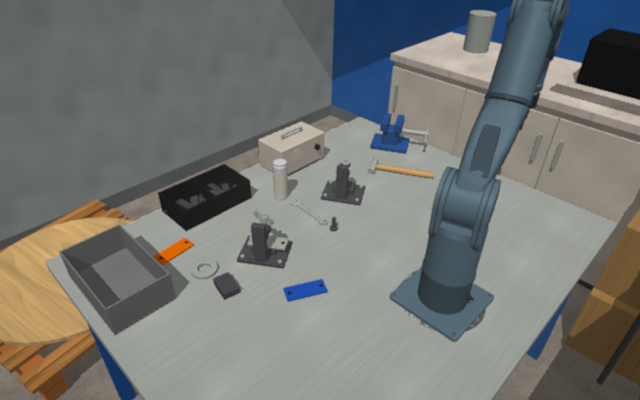

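View pics/top0.png

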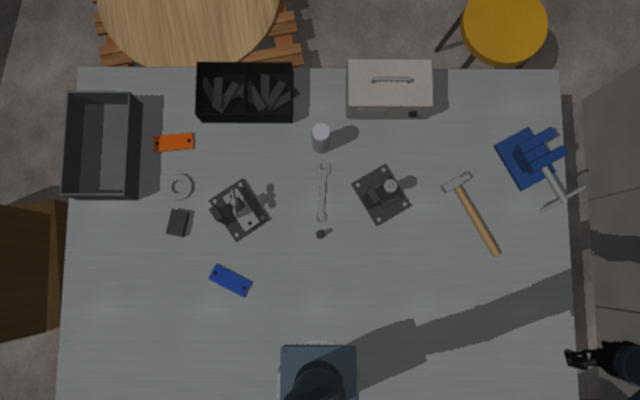

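The winged clamp is at about (239,209) in the top view and (264,245) in the side view. The knurled clamp is at (382,194) in the top view. I'll zoom in on the winged one.

```bash
cat > h.py <<'E'
import numpy as np
from bench import get_calibration
def ray(n,u,v):
    c=get_calibration(n);f=200/np.tan(np.radians(c["vfov"]/2))
    d=c["R"].T@np.array([(u-c["cx"])/f,(v-c["cy"])/f,1]);return -c["R"].T@c["t"],d
def onz(n,u,v,z):
    o,d=ray(n,u,v);return o+d*(z-o[2])/d[2]
def proj(n,X):
    c=get_calibration(n);f=200/np.tan(np.radians(c["vfov"]/2));p=c["R"]@np.array(X)+c["t"]
    return p[:2]/p[2]*f+[c["cx"],c["cy"]]
def tri(a,b):
    (o1,d1),(o2,d2)=a,b;A=np.c_[d1,-d2];s=np.linalg.lstsq(A,o2-o1,rcond=None)[0]
    p,q=o1+d1*s[0],o2+d2*s[1];return (p+q)/2,np.linalg.norm(p-q)
E
python3 - <<'E'
import cv2,numpy as np
t=cv2.imread("pics/top0.png")[170:250,200:280];s=cv2.imread("pics/side0.png")[200:280,225:305]
im=np.hstack([cv2.resize(x,(400,400),interpolation=cv2.INTER_CUBIC) for x in(t,s)])
cv2.imwrite("pics/z0.png",cv2.convertScaleAbs(im,alpha=1.5))
E
```

```text
(no output)
```

View pics/z0.png

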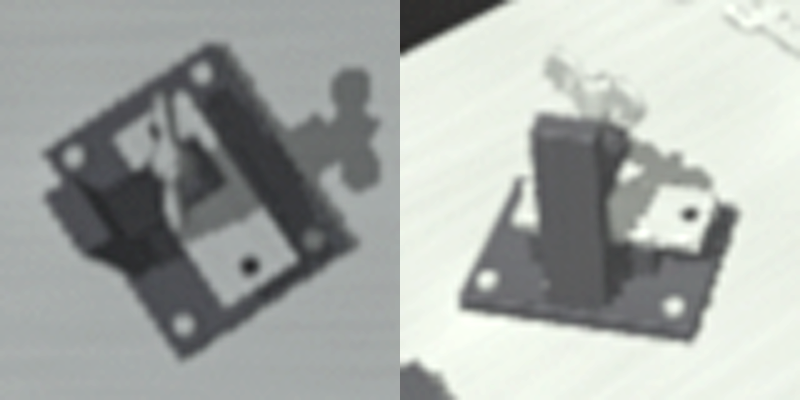

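The top crop shows the base corners at (209,200.4), (244,178.4), (271,218.6) and (236.4,241.6). The upright is at image left, and the wing line runs from about (233,189) to (235.5,214).

```bash
python3 - <<'E'
from h import *
C=np.array([onz("top",*p,0.012) for p in[(209,200.4),(244,178.4),(271,218.6),(236.4,241.6)]])
print(C, C.mean(0)); 
for i in range(4):
    d=C[(i+1)%4]-C[i];print(np.linalg.norm(d),np.degrees(np.arctan2(d[1],d[0])))
H=np.array([onz("top",*p,0.012) for p in[(214.7,201.2),(240.4,184.5),(262.6,218),(236.8,234.8)]]);print(H.mean(0))
for z in(.125,.140,.15):
    print(z,onz("top",233,189,z),onz("top",235.5,214,z))
c=C.mean(0)
for z in(.125,.135):print(proj("side",[c[0],c[1],z]),proj("top",[c[0],c[1],z]))
# triangulate wing ends: side crop
print(tri(ray("top",233.5,190),ray("side",225+549/5-80,200+65/5)))
print(tri(ray("top",235.5,214),ray("side",225+640/5-80,200+105/5)))
E
```

```text
[[0.52937298 0.32615922 0.012     ]
 [0.59618394 0.22394985 0.012     ]
 [0.47581909 0.141411   0.012     ]
 [0.4074839  0.24188056 0.012     ]] [0.50221498 0.23335016 0.012     ]
0.12210839715865979 -56.828653477939916
0.14594642228946006 -145.560057703456
0.12150650121586663 124.22189625389503
0.14818852515582964 34.661428808827
[0.50242402 0.23772715 0.012     ]
0.125 [0.544922   0.23446923 0.125     ] [0.47634498 0.22592267 0.125     ]
0.14 [0.54239387 0.2316214  0.14      ] [0.47465498 0.2231793  0.14      ]
0.15 [0.54070845 0.22972285 0.15      ] [0.47352831 0.22135039 0.15      ]
[263.52021042 220.8202689 ] [233.00341171 204.52463051]
[263.32956975 218.23122913] [232.31407301 204.02961134]
(array([0.54203851, 0.23269316, 0.13234055]), np.float64(0.0029285960373909054))
(array([0.47349061, 0.22248099, 0.13516989]), np.float64(0.004560301994028016))
```

```bash
python3 -m inch '[[[2.2,2.75,0.3,0,0,0.07,1],[2.2,2.75,0.3,0,0,0.07,1],[2.2,2.75,0.3,0,0,0.07,1],[2.2,2.75,0.3,0,0,0.07,1],[2.2,2.75,0.3,0,0,0.07,1],[2.2,2.75,0.3,0,0,0.07,1],[2.2,2.75,0,0,0,0.07,1]]]' 20
python3 -m inch '[[[2.2,2.75,0,0,0,0.07,1],[2.2,2.75,0,0,0,0.07,1],[2.2,2.75,0,0,0,0.07,1],[2.2,2.75,0,0,0,0.07,1],[2.2,2.75,0,0,0,0.07,1],[2.2,2.75,0,0,0,0.07,1],[2.2,2.75,0,0,0,0.07,1]]]'
python3 -m inch '[[[0.5,3.6,0,0,0,0.07,1],[0.5,3.6,0,0,0,0.07,1],[0.5,3.6,0,0,0,0.07,1],[0.5,3.6,0,0,0,0.07,1],[0.5,3.6,0,0,0,0.07,1],[0.5,3.6,0,0,0,0.07,1],[0.5,3.6,0,0,0,0.07,1]]]'
python3 -m inch '[[[0.5,3.6,0,0,0,0.07,1],[0.5,3.6,0,0,0,0.07,1],[0.5,3.6,0,0,0,0.07,1],[0.5,3.6,0,0,0,0.07,1],[0.5,3.6,0,0,0,0.07,1],[0.5,3.6,0,0,0,0.07,1],[0.5,3.6,0,0,0,0.07,1],[0,0,0,0,0,0,1]]]'
python3 - <<'E'
from bench import *
s=state();print(s["tool_pos"],s["tool_rot"],s["joints"],s["ft_force"],s["gripper_width"])
E
```

```text
time_s: 0.68
tool_pos: [0.2972, -0.4403, 0.2369]
tool_rot: [[0.756, 0.655, 0.0], [0.655, -0.756, -0.001], [-0.0, 0.001, -1.0]]
ft_force: [0.1, -0.9, 0.3]
gripper_width: 0.0008
gripper_force: 0.0
time_s: 1.27
tool_pos: [0.4509, -0.2477, 0.2365]
tool_rot: [[0.359, 0.933, -0.0], [0.933, -0.359, -0.0], [-0.0, -0.0, -1.0]]
ft_force: [1.1, -0.8, -0.5]
gripper_width: 0.0001
gripper_force: 0.0
time_s: 1.85
tool_pos: [0.485, 0.0044, 0.2365]
tool_rot: [[-0.123, 0.992, -0.0], [0.992, 0.123, -0.0], [-0.0, -0.0, -1.0]]
ft_force: [0.3, 0.3, -0.4]
gripper_width: -0.0001
gripper_force: 0.0
time_s: 2.52
tool_pos: [0.5186, 0.2634, 0.2368]
tool_rot: [[-0.583, 0.813, -0.001], [0.813, 0.583, 0.006], [0.006, 0.003, -1.0]]
ft_force: [-0.9, 0.0, 0.4]
gripper_width: -0.0002
gripper_force: 0.0
[0.51862731 0.26337174 0.23681225] [[-5.82672212e-01  8.12706989e-01 -6.65899903e-04]
 [ 8.12688113e-01  5.82663912e-01  6.38722056e-03]
 [ 5.57893463e-03  3.18048700e-03 -9.99979380e-01]] [ 0.003562    0.50558993 -0.7500344   1.67584528  0.3721267   1.10619955
 -0.23022393] [-0.9443683   0.01296121  0.43234056] -0.00019591694983026462
```

```bash
python3 - <<'E'
from bench import *
from h import *
import cv2
ims=[]
c=[.5035,.231]; s=state()["tool_pos"]
for n in("top","side"):
    f=grab_frame(n)[:,:,::-1].copy(); u=proj(n,[*c,.15]).astype(int)
    x,y=u[0]-40,u[1]-45
    z=cv2.resize(f[y:y+80,x:x+80],(400,400),interpolation=cv2.INTER_CUBIC); z=cv2.convertScaleAbs(z,alpha=1.6)
    for X,col in(([*c,.148],(0,0,255)),([s[0],s[1],s[2]-.011],(0,255,0)),([s[0],s[1],s[2]-.024],(0,255,255))):
        p=(proj(n,X)+.5-[x,y])*5; cv2.circle(z,tuple(p.astype(int)),3,col,-1)
    ims.append(z);print(n,x,y)
cv2.imwrite("pics/z1.png",np.hstack(ims))
E
```

```text
top 192 157
side 223 168
```

View pics/z1.png

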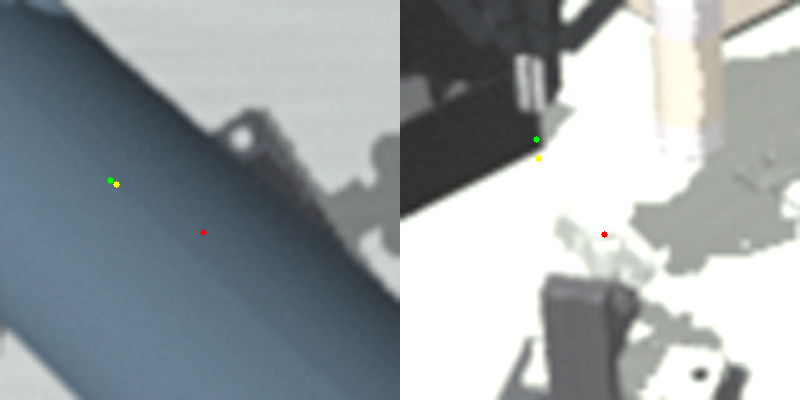

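The arm hides the top view. In the side view my estimated axis (red) sits on the middle of the wings, at crop (605,240), and the fingertip is clear above. Next I descend beside the wing.

```bash
python3 -m inch '[[[0.5,-0.5,0,0,0,0,1],[0,0,-2,0,0,0,1],[0,0,-2,0,0,0,1],[0,0,-2,0,0,0,1],[0,0,-2,0,0,0,1],[0,0,-1,0,0,0,1],[0,0,-1,0,0,0,1],[0,0,0,0,0,0,1]]]'
python3 - <<'E'
from bench import *
from h import *
import cv2
c=np.array([.5035,.231]);a=np.radians(34.5);R=np.array([[np.cos(a),-np.sin(a)],[np.sin(a),np.cos(a)]])
p=np.array(state()["tool_pos"][:2])
ang=np.radians(np.r_[np.arange(20,-191,-15)]);P=c+(R@(0.034*np.array([np.cos(ang),np.sin(ang)]))).T
print(p,np.round(np.diff(P,axis=0)*100,2).tolist(),P[0],P[-1])
f=grab_frame("side")[:,:,::-1][180:260,225:305];cv2.imwrite("pics/z2.png",cv2.resize(f,(500,500),interpolation=cv2.INTER_CUBIC))
E
```

```text
time_s: 3.28
tool_pos: [0.525, 0.2478, 0.1351]
tool_rot: [[-0.571, 0.821, -0.002], [0.821, 0.571, -0.002], [-0.0, -0.003, -1.0]]
ft_force: [-0.3, -0.1, -0.3]
gripper_width: 0.0
gripper_force: 0.0
[0.5250417  0.24781713] [[0.65, -0.61], [0.47, -0.75], [0.26, -0.85], [0.03, -0.89], [-0.2, -0.86], [-0.42, -0.78], [-0.61, -0.65], [-0.75, -0.47], [-0.85, -0.26], [-0.89, -0.03], [-0.86, 0.2], [-0.78, 0.42], [-0.65, 0.61], [-0.47, 0.75]] [0.5232439  0.25867993] [0.47256132 0.21690043]
```

View pics/z2.png

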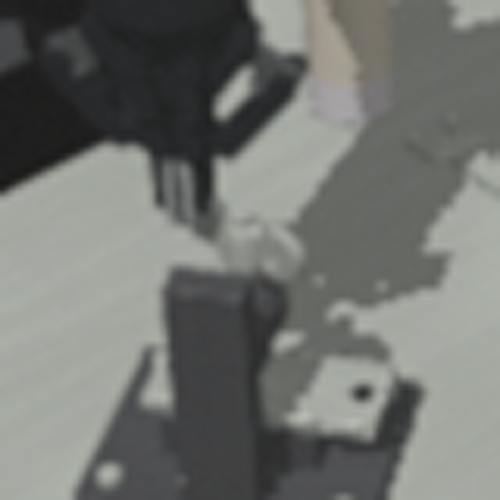

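The fingertip is beside the wing, at about (190,215) in the crop, but too near the hub. I'll move outward 7 mm, then make the first stroke.

```bash
python3 -m inch '[[[0.6,0.4,0,0,0,0,1],[0.47,-0.75,0,0,0,0,1],[0.26,-0.85,0,0,0,0,1],[0.03,-0.89,0,0,0,0,1],[-0.2,-0.86,0,0,0,0,1],[0,0,0,0,0,0,1]]]'
python3 - <<'E'
from bench import *
from h import *
import cv2
c=np.array([.5035,.231]);a=np.radians(34.5);R=np.array([[np.cos(a),-np.sin(a)],[np.sin(a),np.cos(a)]])
d=R.T@(np.array(state()["tool_pos"][:2])-c);print(d,np.degrees(np.arctan2(d[1],d[0])))
f=grab_frame("side")[:,:,::-1][180:260,225:305];cv2.imwrite("pics/z3.png",cv2.convertScaleAbs(cv2.resize(f,(500,500),interpolation=cv2.INTER_CUBIC),alpha=1.4))
E
```

```text
time_s: 3.83
tool_pos: [0.537, 0.2169, 0.1364]
tool_rot: [[-0.57, 0.821, -0.0], [0.821, 0.57, -0.002], [-0.002, -0.002, -1.0]]
ft_force: [-0.0, -0.5, -0.9]
gripper_width: -0.0001
gripper_force: 0.0
[ 0.01964863 -0.03062724] -57.31816377323767
```

View pics/z3.png

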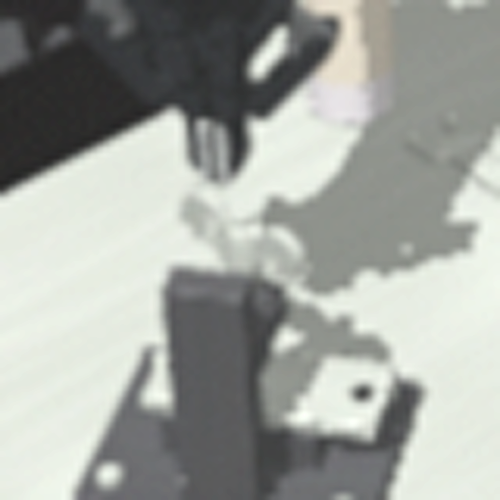

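```bash
python3 - <<'E'
from h import *
k=lambda X:(proj("side",X)+.5-[225,180])*6.25
for z in(.112,.125,.136,.145,.155,.165):print(z,k([.537,.217,z]),k([.525,.248,z]))
c=np.array([.5035,.231])
for q in(8,-10,-30,-50,-55,-70):
    e=.039*np.array([np.cos(np.radians(q)),np.sin(np.radians(q))]);print(q,k([*(c+e),.135]),k([*(c-e),.135]))
E
```

```text
0.112 [226.125065   233.36873746] [192.50692379 271.33176199]
0.125 [224.51972358 212.72682759] [190.68881029 250.52242919]
0.136 [223.14784314 195.08682134] [189.1348215  232.73615247]
0.145 [222.01605445 180.53397918] [187.85260137 218.06042107]
0.155 [220.74852786 164.23578279] [186.41639378 201.62221661]
0.165 [219.47036434 147.80081394] [184.96791116 185.04351735]
8 [185.85742742 208.88614678] [305.26931239 269.55691081]
-10 [205.55626276 198.57783487] [285.43831939 280.57915024]
-30 [231.56211846 191.76958171] [258.52959791 287.99496711]
-50 [259.01122317 190.53478198] [229.79872496 289.3698284 ]
-55 [265.73452976 191.12501601] [222.76619739 288.72810557]
-70 [284.80612508 194.99964278] [202.94327697 284.51190154]
```

The fingertip's lower end shows at crop (215,181), which puts it at about z 0.146. It passed just over the unmoved wing, so the tip is higher than expected. I'll lift, go back, and come down lower.

```bash
python3 -m inch '[[[0,0,3,0,0,0,1],[-0.5,2,0,0,0,0,1],[-0.5,2,0,0,0,0,1],[0,0,-1.5,0,0,0,1],[0,0,-1.5,0,0,0,1],[0,0,-1,0,0,0,1],[0,0,-0.8,0,0,0,1],[0,0,0,0,0,0,1]]]'
python3 - <<'E'
from bench import *
from h import *
import cv2
c=np.array([.5035,.231]);a=np.radians(34.5);R=np.array([[np.cos(a),-np.sin(a)],[np.sin(a),np.cos(a)]])
d=R.T@(np.array(state()["tool_pos"][:2])-c);print(d,np.degrees(np.arctan2(d[1],d[0])))
f=grab_frame("side")[:,:,::-1][180:260,225:305];cv2.imwrite("pics/z4.png",cv2.convertScaleAbs(cv2.resize(f,(500,500),interpolation=cv2.INTER_CUBIC),alpha=1.4))
E
```

```text
time_s: 4.55
tool_pos: [0.526, 0.2595, 0.117]
tool_rot: [[-0.573, 0.82, -0.003], [0.82, 0.573, -0.001], [0.0, -0.003, -1.0]]
ft_force: [-0.7, -0.8, -0.2]
gripper_width: 0.0001
gripper_force: 0.0
[0.03467711 0.01079983] 17.298661814187625
```

View pics/z4.png

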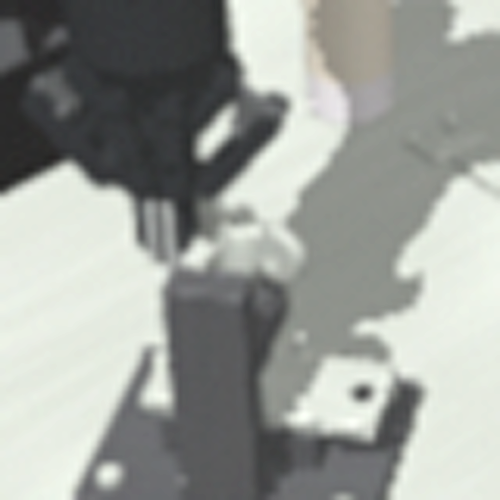

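```bash
python3 -m inch '[[[0.65,-0.61,0,0,0,0,1],[0.47,-0.75,0,0,0,0,1],[0.26,-0.85,0,0,0,0,1],[0.03,-0.89,0,0,0,0,1],[-0.2,-0.86,0,0,0,0,1],[-0.42,-0.78,0,0,0,0,1]]]'
python3 - <<'E'
from bench import *
from h import *
import cv2
f=grab_frame("side")[:,:,::-1][180:260,225:305];cv2.imwrite("pics/z5.png",cv2.convertScaleAbs(cv2.resize(f,(500,500),interpolation=cv2.INTER_CUBIC),alpha=1.4))
E
```

```text
time_s: 5.1
tool_pos: [0.5355, 0.2116, 0.1188]
tool_rot: [[-0.572, 0.82, 0.001], [0.82, 0.572, 0.0], [-0.0, 0.001, -1.0]]
ft_force: [-0.3, 1.6, 0.2]
gripper_width: -0.0001
gripper_force: 0.8
```

View pics/z5.png

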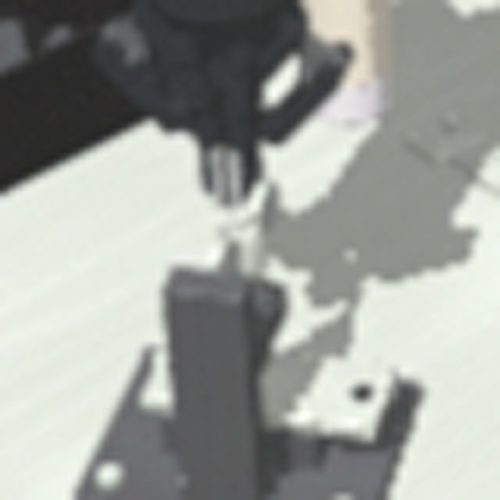

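The wing has been pushed round and now runs from (265,190) to (235,250) in the crop. I'll continue the stroke and then do the next one.

```bash
python3 -m inch '[[[-0.61,-0.65,0,0,0,0,1],[-0.75,-0.47,0,0,0,0,1],[-0.85,-0.26,0,0,0,0,1],[-0.89,-0.03,0,0,0,0,1],[-0.86,0.2,0,0,0,0,1],[-0.78,0.42,0,0,0,0,1],[-0.65,0.61,0,0,0,0,1],[-0.47,0.75,0,0,0,0,1]]]'
python3 -m inch '[[[0,0,0,0,0,0,1],[0.2,-0.3,2.5,0,0,0,1],[0,0,2.5,0,0,0,1],[2.4,2.25,0,0,0,0,1],[2.4,2.25,0,0,0,0,1],[0,0,-2.5,0,0,0,1],[0,0,-2.5,0,0,0,1],[0,0,0,0,0,0,1]]]'
python3 - <<'E'
from bench import *
from h import *
c=np.array([.5035,.231]);a=np.radians(34.5);R=np.array([[np.cos(a),-np.sin(a)],[np.sin(a),np.cos(a)]])
d=R.T@(np.array(state()["tool_pos"][:2])-c);print(d,np.degrees(np.arctan2(d[1],d[0])))
E
```

```text
time_s: 5.82
tool_pos: [0.4751, 0.2187, 0.1185]
tool_rot: [[-0.573, 0.819, -0.001], [0.819, 0.573, -0.001], [-0.001, -0.001, -1.0]]
ft_force: [0.8, -1.5, -0.4]
gripper_width: -0.0001
gripper_force: 0.8
time_s: 6.48
tool_pos: [0.5235, 0.2597, 0.1142]
tool_rot: [[-0.574, 0.819, -0.007], [0.819, 0.574, -0.003], [0.002, -0.007, -1.0]]
ft_force: [-1.0, -0.9, -0.5]
gripper_width: 0.0002
gripper_force: 0.0
[0.0327217  0.01234703] 20.67323498055261
```

```bash
python3 -m inch '[[[0.65,-0.61,0,0,0,0,1],[0.47,-0.75,0,0,0,0,1],[0.26,-0.85,0,0,0,0,1],[0.03,-0.89,0,0,0,0,1],[-0.2,-0.86,0,0,0,0,1],[-0.42,-0.78,0,0,0,0,1]]]'
python3 -m inch '[[[-0.61,-0.65,0,0,0,0,1],[-0.75,-0.47,0,0,0,0,1],[-0.85,-0.26,0,0,0,0,1],[-0.89,-0.03,0,0,0,0,1],[-0.86,0.2,0,0,0,0,1],[-0.78,0.42,0,0,0,0,1],[-0.65,0.61,0,0,0,0,1],[-0.47,0.75,0,0,0,0,1]]]'
python3 -m inch '[[[0,0,0,0,0,0,1],[0.2,-0.3,2.5,0,0,0,1],[0,0,2.5,0,0,0,1],[2.4,2.25,0,0,0,0,1],[2.4,2.25,0,0,0,0,1],[0,0,-2.5,0,0,0,1],[0,0,-2.5,0,0,0,1],[0,0,0,0,0,0,1]]]'
python3 - <<'E'
from bench import *
from h import *
import cv2
c=np.array([.5035,.231]);a=np.radians(34.5);R=np.array([[np.cos(a),-np.sin(a)],[np.sin(a),np.cos(a)]])
d=R.T@(np.array(state()["tool_pos"][:2])-c);print(d,np.degrees(np.arctan2(d[1],d[0])))
f=grab_frame("side")[:,:,::-1][180:260,225:305];cv2.imwrite("pics/z6.png",cv2.convertScaleAbs(cv2.resize(f,(500,500),interpolation=cv2.INTER_CUBIC),alpha=1.4))
E
```

```text
time_s: 6.98
tool_pos: [0.5349, 0.2122, 0.1194]
tool_rot: [[-0.572, 0.82, 0.002], [0.82, 0.572, 0.001], [-0.0, 0.002, -1.0]]
ft_force: [0.9, 1.8, 1.0]
gripper_width: 0.0
gripper_force: 0.9
time_s: 7.65
tool_pos: [0.4743, 0.2192, 0.1185]
tool_rot: [[-0.573, 0.819, -0.001], [0.819, 0.573, -0.001], [-0.0, -0.001, -1.0]]
ft_force: [1.2, -1.7, 1.1]
gripper_width: -0.0
gripper_force: 0.7
time_s: 8.32
tool_pos: [0.5228, 0.26, 0.1142]
tool_rot: [[-0.574, 0.819, -0.007], [0.819, 0.574, -0.003], [0.002, -0.007, -1.0]]
ft_force: [-0.3, -1.4, 0.3]
gripper_width: -0.0003
gripper_force: 0.0
[0.03231377 0.01296541] 21.862379023536253
```

View pics/z6.png

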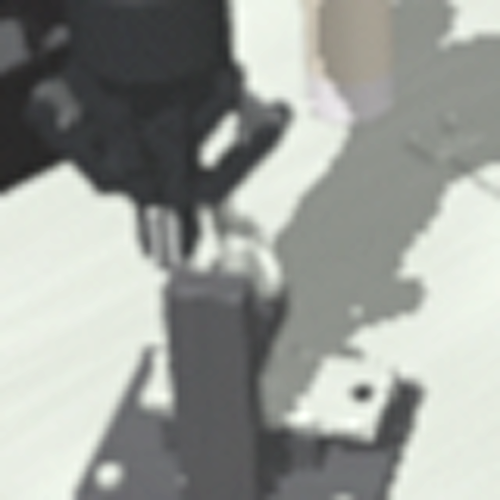

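The wing is now at about clamp angle −50° and sits lower. I'll do stroke 3 and step carefully past −90°, in case the stop comes there.

```bash
python3 -m inch '[[[0.65,-0.61,0,0,0,0,1],[0.47,-0.75,0,0,0,0,1],[0.26,-0.85,0,0,0,0,1],[0.03,-0.89,0,0,0,0,1],[0,0,0,0,0,0,1]]]'
python3 -m inch '[[[-0.1,-0.43,0,0,0,0,1],[-0.1,-0.43,0,0,0,0,1],[0,0,0,0,0,0,1]]]'
python3 -m inch '[[[-0.21,-0.39,0,0,0,0,1],[-0.21,-0.39,0,0,0,0,1],[0,0,0,0,0,0,1]]]'
python3 -m inch '[[[-0.3,-0.33,0,0,0,0,1],[-0.3,-0.33,0,0,0,0,1],[0,0,0,0,0,0,1]]]'
```

```text
time_s: 8.78
tool_pos: [0.5409, 0.2269, 0.1192]
tool_rot: [[-0.57, 0.822, 0.001], [0.822, 0.57, -0.001], [-0.002, 0.0, -1.0]]
ft_force: [1.1, 0.4, -0.2]
gripper_width: 0.0002
gripper_force: 0.3
time_s: 9.03
tool_pos: [0.5374, 0.2206, 0.1188]
tool_rot: [[-0.573, 0.82, -0.0], [0.82, 0.573, -0.0], [-0.0, -0.0, -1.0]]
ft_force: [0.8, 0.9, 0.6]
gripper_width: -0.0
gripper_force: 0.5
time_s: 9.28
tool_pos: [0.5329, 0.2129, 0.1185]
tool_rot: [[-0.573, 0.82, -0.0], [0.82, 0.573, -0.0], [-0.0, -0.001, -1.0]]
ft_force: [-0.0, 0.7, 1.8]
gripper_width: 0.0
gripper_force: 0.5
time_s: 9.53
tool_pos: [0.5269, 0.2059, 0.1184]
tool_rot: [[-0.573, 0.82, -0.001], [0.82, 0.573, -0.001], [-0.001, -0.001, -1.0]]
ft_force: [0.9, -0.3, 0.3]
gripper_width: 0.0005
gripper_force: 0.4
```

```bash
python3 -m inch '[[[-0.75,-0.47,0,0,0,0,1],[-0.85,-0.26,0,0,0,0,1],[-0.89,-0.03,0,0,0,0,1],[-0.86,0.2,0,0,0,0,1],[-0.78,0.42,0,0,0,0,1],[-0.65,0.61,0,0,0,0,1],[-0.47,0.75,0,0,0,0,1]]]'
python3 -m inch '[[[0,0,0,0,0,0,1],[0.2,-0.3,2.5,0,0,0,1],[0,0,2.5,0,0,0,1],[2.4,2.25,0,0,0,0,1],[2.4,2.25,0,0,0,0,1],[0,0,-2.5,0,0,0,1],[0,0,-2.5,0,0,0,1],[0,0,0,0,0,0,1]]]'
python3 -m inch '[[[0.65,-0.61,0,0,0,0,1],[0.47,-0.75,0,0,0,0,1],[0.26,-0.85,0,0,0,0,1],[0,0,0,0,0,0,1]]]'
python3 -m inch '[[[0.02,-0.44,0,0,0,0,1],[0.02,-0.44,0,0,0,0,1],[0,0,0,0,0,0,1]]]'
```

```text
time_s: 10.12
tool_pos: [0.4736, 0.2192, 0.1185]
tool_rot: [[-0.573, 0.819, -0.001], [0.819, 0.573, -0.001], [-0.0, -0.001, -1.0]]
ft_force: [0.7, -1.7, -0.2]
gripper_width: -0.0
gripper_force: 0.5
time_s: 10.78
tool_pos: [0.5222, 0.2601, 0.1143]
tool_rot: [[-0.574, 0.819, -0.007], [0.819, 0.574, -0.003], [0.001, -0.007, -1.0]]
ft_force: [-0.9, -1.4, 0.2]
gripper_width: -0.0
gripper_force: 0.0
time_s: 11.12
tool_pos: [0.541, 0.2362, 0.1197]
tool_rot: [[-0.57, 0.822, 0.002], [0.822, 0.57, -0.001], [-0.002, 0.001, -1.0]]
ft_force: [0.2, -0.6, -0.1]
gripper_width: -0.0001
gripper_force: 0.1
time_s: 11.37
tool_pos: [0.5393, 0.2294, 0.1191]
tool_rot: [[-0.572, 0.82, 0.001], [0.82, 0.572, -0.0], [-0.0, 0.0, -1.0]]
ft_force: [0.1, 0.9, 0.4]
gripper_width: -0.0
gripper_force: 0.4
```

Now I take small steps until the force rises.

```bash
python3 -m inch '[[[-0.1,-0.43,0,0,0,0,1],[0,0,0,0,0,0,1]]]' | sed -n '1,4p'
python3 -m inch '[[[-0.1,-0.43,0,0,0,0,1],[0,0,0,0,0,0,1]]]'| sed -n '1,4p'
python3 -m inch '[[[-0.13,-0.25,0,0,0,0,1],[0,0,0,0,0,0,1]]]'| sed -n '1,4p'
python3 -m inch '[[[-0.13,-0.25,0,0,0,0,1],[0,0,0,0,0,0,1]]]'| sed -n '1,4p'
```

```text
time_s: 11.53
tool_pos: [0.5379, 0.2254, 0.1187]
tool_rot: [[-0.573, 0.82, -0.0], [0.82, 0.573, -0.0], [-0.0, -0.0, -1.0]]
ft_force: [0.1, 1.7, 1.0]
time_s: 11.7
tool_pos: [0.5369, 0.2209, 0.1185]
tool_rot: [[-0.573, 0.82, -0.0], [0.82, 0.573, -0.001], [-0.0, -0.001, -1.0]]
ft_force: [-0.0, 1.0, 0.8]
time_s: 11.87
tool_pos: [0.5356, 0.2186, 0.1185]
tool_rot: [[-0.573, 0.82, -0.0], [0.82, 0.573, -0.0], [-0.0, -0.001, -1.0]]
ft_force: [0.5, 0.9, 1.4]
time_s: 12.03
tool_pos: [0.5343, 0.2161, 0.1185]
tool_rot: [[-0.573, 0.82, -0.0], [0.82, 0.573, -0.0], [-0.0, -0.0, -1.0]]
ft_force: [0.7, 1.3, 0.1]
```

```bash
for i in 1; do python3 -m inch '[[[-0.16,-0.11,0,0,0,0,1],[0,0,0,0,0,0,1]]]' | sed -n '1,4p'; done
python3 -m inch '[[[-0.16,-0.11,0,0,0,0,1],[0,0,0,0,0,0,1]]]'| sed -n '1,4p'
```

```text
time_s: 12.2
tool_pos: [0.5333, 0.2155, 0.1187]
tool_rot: [[-0.573, 0.82, 0.001], [0.82, 0.573, 0.0], [-0.0, 0.001, -1.0]]
ft_force: [0.3, 1.5, -0.6]
time_s: 12.37
tool_pos: [0.533, 0.2152, 0.1192]
tool_rot: [[-0.573, 0.82, 0.004], [0.82, 0.573, 0.002], [-0.0, 0.004, -1.0]]
ft_force: [5.5, 3.6, -1.8]
```

```bash
python3 -m inch '[[[-0.16,-0.11,0,0,0,0,1],[0,0,0,0,0,0,1],[0,0,0,0,0,0,1]]]'| sed -n '1,4p'
python3 -m inch '[[[-0.08,-0.05,0,0,0,0,1],[0,0,0,0,0,0,1],[0,0,0,0,0,0,1]]]'| sed -n '1,4p'
```

```text
time_s: 12.62
tool_pos: [0.5309, 0.214, 0.1198]
tool_rot: [[-0.573, 0.82, 0.003], [0.82, 0.573, 0.001], [-0.001, 0.003, -1.0]]
ft_force: [1.1, 0.7, 7.1]
time_s: 12.87
tool_pos: [0.5304, 0.2137, 0.1198]
tool_rot: [[-0.573, 0.82, 0.003], [0.82, 0.573, 0.002], [-0.001, 0.003, -1.0]]
ft_force: [3.0, 1.7, 5.8]
```

```bash
python3 - <<'E'
from bench import *
from h import *
import cv2
f=grab_frame("side")[:,:,::-1][180:260,225:305];cv2.imwrite("pics/z7.png",cv2.convertScaleAbs(cv2.resize(f,(560,560),interpolation=cv2.INTER_CUBIC),alpha=1.2))
k=lambda X:(proj("side",X)+.5-[225,180])*7
for q in(-40,-48,-55.5):
    e=.039*np.array([np.cos(np.radians(q)),np.sin(np.radians(q))]);c=np.array([.5035,.231]);print(q,k([*(c+e),.139]),k([*(c-e),.139]))
p=state()["tool_pos"];print([k([p[0],p[1],p[2]+d]) for d in(-.011,0,.011,.02)])
E
```

```text
-40 [274.21740152 206.07366519] [272.91451711 316.84423196]
-48 [286.54611627 206.03591021] [259.99754847 316.89579856]
-55.5 [297.88707398 206.93628891] [248.13152146 315.91758903]
[array([269.05500736, 270.36222782]), array([267.60655067, 250.85720644]), array([266.14489503, 231.17444723]), array([264.93905104, 214.93646595])]
```

View pics/z7.png

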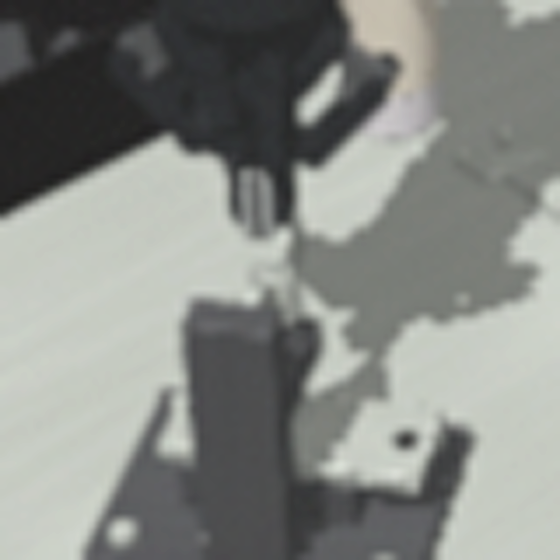

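The visible lower edge belongs to the near face of the finger, so the true tip is about 18 mm above the TCP. That left only a few mm of overlap with the wing, and it slipped onto the top edge. I'll lift, back off, go deeper and push again.

```bash
python3 -m inch '[[[0,0,1,0,0,0,1],[0.74,0.51,0,0,0,0,1],[0.9,0.61,0,0,0,0,1],[0,0,-1,0,0,0,1],[0,0,-1.3,0,0,0,1],[0,0,0,0,0,0,1]]]'| sed -n '1,4p'
python3 -m inch '[[[-0.4,-0.28,0,0,0,0,1],[-0.4,-0.28,0,0,0,0,1],[0,0,0,0,0,0,1]]]'| sed -n '1,4p'
python3 -m inch '[[[-0.25,-0.17,0,0,0,0,1],[0,0,0,0,0,0,1]]]'| sed -n '1,4p'
python3 -m inch '[[[-0.16,-0.11,0,0,0,0,1],[0,0,0,0,0,0,1]]]'| sed -n '1,4p'
```

```text
time_s: 13.42
tool_pos: [0.5429, 0.2223, 0.102]
tool_rot: [[-0.573, 0.82, -0.005], [0.82, 0.573, -0.003], [0.001, -0.006, -1.0]]
ft_force: [-0.9, -0.3, -0.1]
time_s: 13.67
tool_pos: [0.5364, 0.2177, 0.1055]
tool_rot: [[-0.573, 0.82, -0.001], [0.82, 0.573, -0.001], [-0.0, -0.001, -1.0]]
ft_force: [0.4, -0.8, 0.5]
time_s: 13.83
tool_pos: [0.536, 0.2173, 0.1063]
tool_rot: [[-0.573, 0.82, 0.003], [0.82, 0.573, 0.002], [-0.0, 0.004, -1.0]]
ft_force: [3.5, 2.0, -2.3]
time_s: 14.0
tool_pos: [0.5358, 0.2173, 0.1066]
tool_rot: [[-0.573, 0.82, 0.006], [0.82, 0.573, 0.004], [0.0, 0.007, -1.0]]
ft_force: [7.8, 4.5, -6.4]
```

```bash
python3 -m inch '[[[-0.16,-0.11,0,0,0,0,1],[0,0,0,0,0,0,1]]]'| sed -n '1,4p'
python3 -m inch '[[[-0.16,-0.11,0,0,0,0,1],[0,0,0,0,0,0,1],[0,0,0,0,0,0,1]]]'| sed -n '1,4p'
```

```text
time_s: 14.17
tool_pos: [0.5357, 0.2173, 0.1069]
tool_rot: [[-0.573, 0.82, 0.009], [0.82, 0.573, 0.007], [0.001, 0.011, -1.0]]
ft_force: [12.0, 7.9, -9.7]
time_s: 14.42
tool_pos: [0.5356, 0.2173, 0.1072]
tool_rot: [[-0.573, 0.819, 0.011], [0.82, 0.573, 0.009], [0.001, 0.014, -1.0]]
ft_force: [16.1, 10.4, -14.3]
```

The wing no longer moves under about 19 N, so it is on its stop. Next I back off along clamp +x, then lift and retreat.

```bash
python3 -m inch '[[[0.4,0.28,0,0,0,0,1],[0.4,0.28,0,0,0,0,1],[0.8,0.56,0,0,0,0,1],[0,0,2,0,0,0,1],[0,0,3,0,0,0,1],[0,0,3,0,0,0,1],[0,0,3,0,0,0,1],[0,0,2,0,0,0,1]]]'| sed -n '1,4p'
python3 -m inch '[[[0,-3.5,0,0,0,0,1],[0,-3.5,0,0,0,0,1],[0,-3.5,0,0,0,0,1],[0,-3.5,0,0,0,0,1],[0,-3.5,0,0,0,0,1],[0,-3.5,0,0,0,0,1],[0,-3.5,0,0,0,0,1],[0,-3.5,0,0,0,0,1]]]'| sed -n '1,4p'
python3 -m inch '[[[0,-3.5,0,0,0,0,1],[0,-3.5,0,0,0,0,1],[0,-3.5,0,0,0,0,1],[0,-3.5,0,0,0,0,1],[0,-3.5,0,0,0,0,1],[0,-3.5,0,0,0,0,1],[0,0,0,0,0,0,1],[0,0,0,0,0,0,1]]]'| sed -n '1,4p'
python3 - <<'E'
from bench import *
import cv2,numpy as np
t=grab_frame("top")[170:250,200:280];s=grab_frame("side")[180:260,225:305]
im=np.hstack([cv2.resize(x[:,:,::-1],(400,400),interpolation=cv2.INTER_CUBIC) for x in(t,s)])
cv2.imwrite("pics/z8.png",cv2.convertScaleAbs(im,alpha=1.3))
E
```

```text
time_s: 15.08
tool_pos: [0.5461, 0.2249, 0.2385]
tool_rot: [[-0.573, 0.819, 0.002], [0.819, 0.573, 0.0], [-0.001, 0.001, -1.0]]
ft_force: [0.2, 0.6, 1.0]
time_s: 15.75
tool_pos: [0.545, -0.0573, 0.2357]
tool_rot: [[-0.573, 0.82, -0.001], [0.82, 0.573, -0.001], [0.0, -0.001, -1.0]]
ft_force: [1.6, 0.5, -0.0]
time_s: 16.42
tool_pos: [0.5447, -0.268, 0.2351]
tool_rot: [[-0.569, 0.822, -0.002], [0.822, 0.569, -0.0], [0.001, -0.002, -1.0]]
ft_force: [-0.3, 1.9, -0.3]
```

View pics/z8.png

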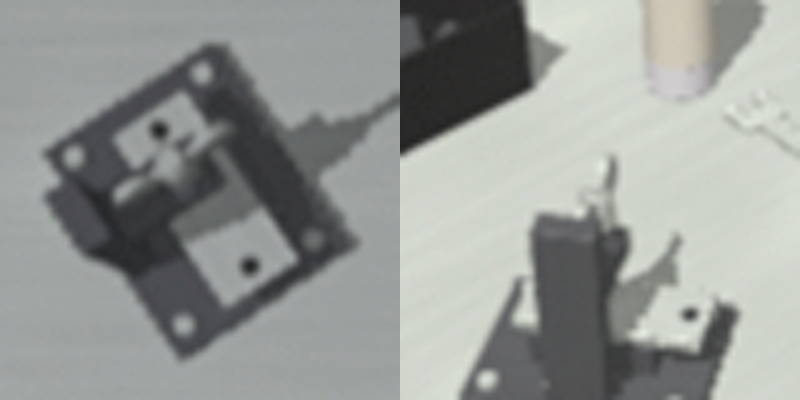

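The wings lie along the upright line, from (228,130) to (120,190) in the top crop. That matches the stop angle, and the bracket is where it was.

```bash
python3 -c "from bench import *;print(job_done())"
```

```text
the job is handed in; nothing more can be done
None
```

I tightened the winged screw clockwise until it would turn no further, holding firm against about 19 N. The bracket hadn't visibly moved, the hand is well clear, and I handed the job in at about 16.5 s of the 64 s allowed.

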